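Sort a press run of rubber mounts

TASK

Sort this press run of moulded rubber mounts. First take out the flawed orange buffer, the one with a flap of flash at its foot, and put it in the red scrap tray; only then stand the two sound orange buffers in the blue tray and the two green bushes in the white tray, one upright in each bay, flat on its floor. Leave the steel plug and the release-agent bottle where they stand.

Things in the scene. Friction and masses are not known exactly. Their poses are not given: they have to be found in the camera images.
- buffer_a: Sound moulded rubber buffer: a plain solid orange cylinder, 32 mm across, 30 mm tall, about 30 g, standing upright on the bench at the start. Origin: centre of its underside, z up along its axis. The two sound buffers are alike.
- buffer_b: Sound moulded rubber buffer: a plain solid orange cylinder, 32 mm across, 30 mm tall, about 30 g, standing upright on the bench at the start. Origin: centre of its underside, z up along its axis. The two sound buffers are alike.
- flawed: Flawed rubber buffer: orange cylinder like the sound ones (32 mm across, 30 mm tall, about 30 g, upright at the start) but with a flat orange flap of flash at its foot, 16 mm wide and 3 mm thick, that reaches out to 30 mm from the axis along its own +x. Origin: centre of the cylinder's underside, z up.
- bush_a: Moulded rubber bush: a green upright ring, 36 mm across, 30 mm tall, with an 18 mm through hole, about 30 g, standing upright on the bench at the start. Origin: centre of its underside, z up along its axis. The two bushes are alike.
- bush_b: Moulded rubber bush: a green upright ring, 36 mm across, 30 mm tall, with an 18 mm through hole, about 30 g, standing upright on the bench at the start. Origin: centre of its underside, z up along its axis. The two bushes are alike.
- plug: Bystander: bright steel mould plug, a 34 mm disc 12 mm thick with an 18 mm stem, 24 mm tall in all, loose, among the rubber pieces. Not to be moved. Origin: centre of its underside.
- tray_buffer: Blue tray for the sound orange buffers, with one cross wall that parts it into two square bays, 65 x 66 mm inside each, for one piece each. 142 x 74 mm outside, 16 mm tall, walls and cross wall 4 mm, floor 4 mm thick; fixed to the bench. Origin: centre of its underside; x runs along its length (bay centres at x = +34.5 and -34.5 mm, y = 0), z up.
- tray_bush: White tray for the green bushes, with one cross wall that parts it into two square bays, 65 x 66 mm inside each, for one piece each. 142 x 74 mm outside, 16 mm tall, walls and cross wall 4 mm, floor 4 mm thick; fixed to the bench. Origin: centre of its underside; x runs along its length (bay centres at x = +34.5 and -34.5 mm, y = 0), z up.
- tray_scrap: Red scrap tray, one open space 134 x 66 mm inside. 142 x 74 mm outside, 16 mm tall, walls 4 mm, floor 4 mm thick; fixed to the bench. Origin: centre of its underside; x runs along its length, z up.
- spray: Bystander: closed upright bottle of mould release agent, silvery, yellow label and white cap, 48 mm across, 130 mm tall, loose. Not to be moved. Origin: centre of its underside.
Mind the look-alikes: they are no part of the job. There is more than one size of the tray_buffer; the job needs the middle-sized.

How it is judged:
By the outcome, as a careful person would: the job done as asked, in the order asked, and still so for the second after the job is handed in, with the robot touching nothing.
It also fails if it takes over 118 s, if anything falls off the work surface, if the arm or the gripper's body presses on something with over 40 N, if the wrist force passes 120 N, or if a joint passes its speed limit or range.

ROBOT

A 6-joint arm with a two-finger parallel gripper is mounted at the origin on the work surface. World frame = base frame: x ahead of the robot, y to its left, z up, the work surface at z = 0. Lengths are in m, angles in rad, forces in N, time in s.
With the tool pointing down it reaches from about 0.35 to 0.975 m from the base axis. Payload 4.9 kg.
Tool frame: the origin (TCP) lies at the very end of the fingers, on their centre line; the grasp point (between the pads) lies 19 mm behind it; x points along the fingers, y is the direction in which the jaws open and shut, and the axes are right-handed (so a half turn about x gives the same grasp; the last joint's range is limited). The gripper opens to 85 mm and grips with 20 to 120 N. Pads are 22 mm wide; open, the fingers measure 114 mm over their backs; the gripper's body (76 mm by 85 mm) begins 54 mm behind the grasp point. The pads swing forward as they close: fully open they stand 13 mm farther back than shut.
Start: joints at [1.125, 0.053, 1.613, -0, 1.476, -0.119], TCP at [0.201, 0.592, 0.231] pointing down, gripper open.
Joint ranges: [-3.01, 3.01], [-1.01, 2.22], [0.06, 2.58], [-1.02, 4.17], [0.09, 2.62], [-3.14, 3.14]. Speed limits (rad/s): [2.57, 2.57, 3.14, 3.14, 3.14, 3.14].

INTERFACE

Orientations are given as a rotation vector (axis times angle).
In Python, from station import ctrl, get_image, calibration, finish_job, search_frame, cut_out, mark_of gives the robot as it stands. The module is installed in compiled form; this text tells all that it offers.
- The arm moves only by the tool arm_command, never from a script. Its argument "plan" is a list that holds one entry, the list of rows, each a list of 7 numbers: the shift along the tool's x, y, z in m, then the turn, a rotation vector about the tool's x, y, z in degrees, then the finger opening in m, from 0 to 0.0854. A call has 1 to 20 rows; each row shifts and turns the pose as measured when the row begins, along the tool's axes as they then stand; what a row does not reach is not made up. A row lasts 1/12 s, in which the tool goes at most 41.7 mm and 7.16 degrees, less where a joint would pass 70% of its speed; a pose out of reach is approached as far as the arm can. A call with a gripper value outside its range is refused whole. The fingers move at their own pace and stop on an object; "squeeze" is the grip in N (left out, the last holds). Time passes only in rows, so rows that do not move let the fingers close. It gives the time, the measured TCP pose, the force and the opening at its end, in the units of the state.
- ctrl.get_obs(): the state, without advancing time (a new reading comes with each control period).
- get_image(name): name is "side" or "top" or "wrist"; returns the picture (480x640x3 uint8, red, green, blue); there is no depth.
- calibration(name): a dict with "fx", "fy", "cx", "cy" (pixels), "k1" (the pictures are not rectified: a ray, as slopes to the right and down, at radius r is drawn at 1 + k1 r^2 times it, then the intrinsics apply), "cam_to_world" (4x4, takes a point from camera to world coordinates); the wrist camera has in their place "hand_eye" (4x4, takes a point from camera to tool coordinates, whose origin is the TCP and whose axes are the tool frame's). Camera axes: x right, y down, z forward; pixel columns grow to the right and rows downward; lengths in m; the calibration is good to about 2 mm. A picture is of the moment at which its call begins: read the wrist's pose just before it. calibration takes no time and is no camera call.
- finish_job(): hands the job in, once; it reports no verdict.
Trained networks look in the newest picture that a camera, given by its name, has taken for a name from the list of things; names that differ only in an ending like _2 or _b are one class to them, and where a whole thing is asked for, a point or a joint stands for the part that bears it (a point fixed in the world has none). Each returns a list of dicts, best first, with "conf" (0 to 1); they miss things now and then, are a little off and sometimes report something else, mostly with a low value. They report only what shows in the picture. A call takes as long as a camera call. They do not tell look-alikes from the thing itself.
- search_frame(camera, thing): "at" ([x, y, z] in m, in the coordinates of the camera as it stood for that picture, good to about 4 mm: the middle of the surface that is visible of it).
- cut_out(camera, thing): "mask" (480x640 bool, what is visible of it).
- mark_of(camera, thing): "at" ([x, y, z] in m, in the coordinates of the camera as it stood for that picture, good to about 4 mm: a listed point, or the origin of a listed thing).
The state is a dict: "t": time; "q": joint angles; "dq": joint speeds; "effort": joint torques, N m; "tool_pos": TCP position; "tool_rot": TCP orientation; "contact_force": force on the tool from outside, world axes, zero at the start; "wrist_torque": the same for the moment, N m; "opening": finger opening in m.
Only numpy, scipy, OpenCV 4.12 (cv2) and the standard library are available. Lean on these libraries where they do the work, as an engineer would, in place of code of your own. Each camera call takes 0.05 s, during which the arm holds its last target. There are 200 camera calls.

## Working session

There is one attempt and no reset: what is moved stays moved. The work goes in short steps, Python scripts to look and compute and a tool call to move; the robot and the scene stay as the last step left them, time stands still between calls to the robot, and variables do not carry over. Pictures are saved under pics/ and viewed, about 12 in all and at most 16, crops included, and the job is handed in when it is done.

Besides the shell and the picture viewer there is one more tool, called by a JSON object that holds its "api" and its "payload", one argument or row to a line. arm_command: Moves the arm, as the interface text tells. Its arguments: {"type":"object","properties":{"plan":{"type":"array","items":{"type":"array","items":{"type":"array","items":{"type":"number"}}}},"squeeze":{"type":"number"}},"required":["plan"]}

```bash
mkdir -p pics; cat > h.py <<'E'
import numpy as np, cv2
from scipy.spatial.transform import Rotation as R
from station import *
def T(cam):
    c=calibration(cam)
    if 'cam_to_world' in c: return np.array(c['cam_to_world'])
    o=ctrl.get_obs(); M=np.eye(4); M[:3,:3]=R.from_rotvec(o['tool_rot']).as_matrix(); M[:3,3]=o['tool_pos']
    return M@np.array(c['hand_eye'])
def snap(cam,fn=None):
    M=T(cam); im=get_image(cam)
    if fn: cv2.imwrite('pics/'+fn,im[:,:,::-1])
    return im,M
def w(M,p): return (M@np.r_[p,1])[:3]
def und(cam,px):
    c=calibration(cam); K=np.array([[c['fx'],0,c['cx']],[0,c['fy'],c['cy']],[0,0,1.]])
    return cv2.undistortPoints(np.array(px,float).reshape(-1,1,2),K,np.array([c['k1'],0,0,0,0.]))[:,0]
def onplane(cam,M,px,z):
    n=und(cam,px); d=np.c_[n,np.ones(len(n))]@M[:3,:3].T; o=M[:3,3]
    return o+d*((z-o[2])/d[:,2])[:,None]
def proj(cam,M,P):
    c=calibration(cam); p=(np.atleast_2d(P)-M[:3,3])@M[:3,:3]; n=p[:,:2]/p[:,2:]
    n=n*(1+c['k1']*(n**2).sum(1))[:,None]
    return n*[c['fx'],c['fy']]+[c['cx'],c['cy']]
E
python3 - <<'E'
from h import *
for cam in ['top','side']:
    im,M=snap(cam,cam+'0.png')
    print(cam,np.round(M[:3,3],3),calibration(cam)['fx'])
    for th in ['buffer_a','flawed','bush_a','plug','tray_buffer','tray_bush','tray_scrap','spray'] if cam=='top' else []:
        for r in mark_of(cam,th): print(cam,th,round(r['conf'],2),np.round(w(M,r['at']),3), np.round(proj(cam,M,w(M,r['at']))[0]))
o=ctrl.get_obs();print(o['t'],o['tool_rot'],R.from_rotvec(o['tool_rot']).as_matrix().round(2))
print(calibration('wrist'))
E
```

```text
top [0.397 0.018 1.162] 472.45384600045384
top buffer_a 0.73 [ 0.442 -0.152 -0.002] [381. 260.]
top buffer_a 0.63 [ 0.45  -0.054 -0.003] [341. 256.]
top flawed 0.54 [0.54  0.16  0.001] [256. 217.]
top flawed 0.25 [ 0.722  0.236 -0.   ] [227. 144.]
top bush_a 0.58 [ 0.451  0.036 -0.003] [305. 255.]
top bush_a 0.44 [ 0.514 -0.147  0.   ] [379. 231.]
top plug 0.72 [0.438 0.137 0.001] [264. 259.]
top plug 0.23 [0.542 0.162 0.   ] [255. 217.]
top tray_buffer 0.96 [ 0.631 -0.279 -0.   ] [432. 185.]
top tray_buffer 0.68 [ 0.21  -0.302 -0.003] [441. 356.]
top tray_buffer 0.67 [ 0.44  -0.295 -0.002] [439. 262.]
top tray_bush 0.57 [ 0.624 -0.02  -0.002] [329. 186.]
top tray_scrap 0.68 [0.437 0.304 0.006] [194. 258.]
top spray 0.77 [0.721 0.236 0.004] [227. 144.]
side [ 0.444 -0.713  0.888] 568.7057329710192
0.5 [ 0.25640103  1.55553042 -0.25649351] [[ 0.    0.32  0.95]
 [-0.    0.95 -0.32]
 [-1.   -0.    0.  ]]
{'fx': 348.79224590708924, 'fy': 348.79224590708924, 'cx': 324.2644338516612, 'cy': 234.38865379055946, 'k1': 0.017868496308899456, 'hand_eye': array([[-4.92669373e-04, -2.72491587e-01,  9.62158039e-01,
        -1.44685487e-01],
       [ 9.99999494e-01, -9.77634495e-04,  2.35171292e-04,
         6.59172477e-04],
       [ 8.76556691e-04,  9.62157669e-01,  2.72491931e-01,
        -6.78499254e-02],
       [ 0.00000000e+00,  0.00000000e+00,  0.00000000e+00,
         1.00000000e+00]])}
```

View pics/top0.png

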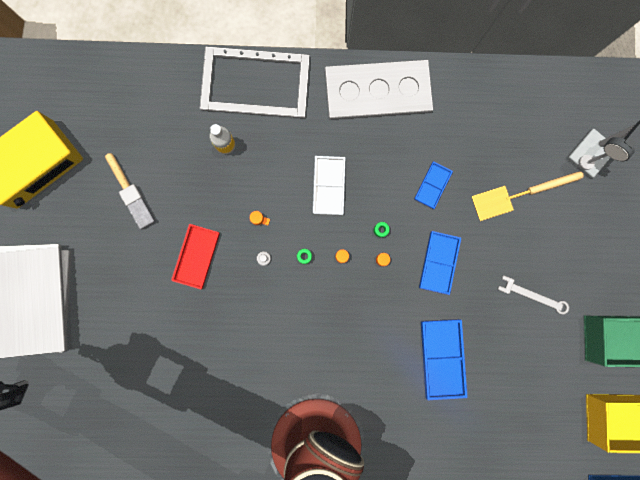

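View pics/side0.png

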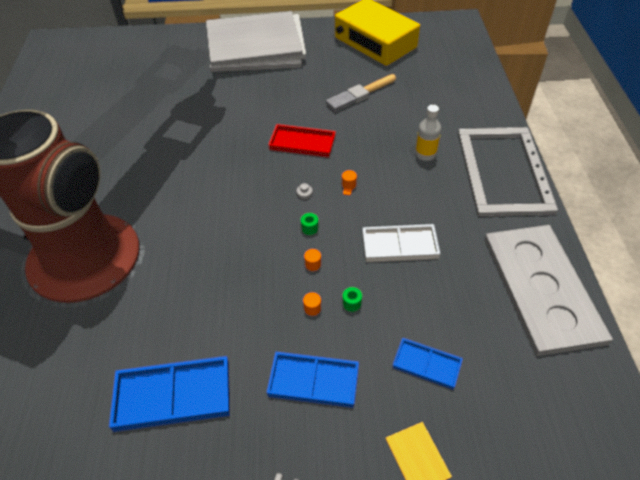

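The top view shows the three blue trays, and the middle-sized one is at pixel (440,262). The flawed buffer is at (256,217) with its flap pointing right, the sound buffers are at (343,256) and (384,260), and the bushes are at (305,256) and (382,229). Next I'll refine the positions with masks.

```bash
python3 - <<'E'
from h import *
from scipy.optimize import least_squares
def hullc(cam,M,x,y,r,h):
    a=np.linspace(0,2*np.pi,40); ring=np.c_[x+r*np.cos(a),y+r*np.sin(a)]
    P=np.r_[np.c_[ring,0*a],np.c_[ring,0*a+h]]
    m=cv2.moments(cv2.convexHull(proj(cam,M,P).astype(np.float32))); return np.array([m['m10'],m['m01']])/m['m00']
S={}
for cam in ['top','side']:
    im,M=snap(cam)
    hsv=cv2.cvtColor(im,cv2.COLOR_RGB2HSV)
    col={'orange':((8,150,120),(17,255,255),.016),'green':((50,120,60),(80,255,255),.018)}
    for k,(lo,hi,r) in col.items():
        m=cv2.inRange(hsv,lo,hi); m=cv2.morphologyEx(m,cv2.MORPH_CLOSE,np.ones((3,3)))
        cs,_=cv2.findContours(m,cv2.RETR_EXTERNAL,cv2.CHAIN_APPROX_NONE)
        for c in cs:
            mo=cv2.moments(c)
            if not 60<mo['m00']<700: continue
            p=np.array([mo['m10'],mo['m01']])/mo['m00']
            x0=onplane(cam,M,p,.015)[0][:2]
            s=least_squares(lambda v:hullc(cam,M,*v,r,.03)-p,x0).x
            if .35<s[0]<.62 and abs(s[1])<.25: print(cam,k,s.round(4),mo['m00'])
    for k in ['tray_buffer','tray_bush','tray_scrap']:
        for q in cut_out(cam,k):
            mm=q['mask'].astype(np.uint8)
            c=max(cv2.findContours(mm,cv2.RETR_EXTERNAL,cv2.CHAIN_APPROX_NONE)[0],key=cv2.contourArea)
            W=onplane(cam,M,c[:,0],.016 if cam=='top' else .010)[:,:2]
            (cx,cy),sz,ang=cv2.minAreaRect((W*1000).astype(np.float32))
            print(cam,k,round(q['conf'],2),np.round([cx,cy,*sz,ang],1))
E
```

```text
top green [0.4469 0.0381] 160.5
top green [ 0.5164 -0.1492] 168.5
top tray_buffer 0.66 [ 630.  -275.2   58.6  106.2   64.5]
top tray_buffer 0.63 [450.  -54.   26.8  29.2   1.2]
top tray_buffer 0.61 [ 207.  -301.9  187.9  100.5    4. ]
top tray_buffer 0.6 [ 439.4 -293.6   77.7  142.2   78.4]
top tray_buffer 0.18 [ 516.9 -149.7   34.4   37.     1.3]
top tray_bush 0.92 [623.3 -18.6  73.5 143.6  88.5]
top tray_bush 0.64 [732.3 248.5  79.4  48.6  31. ]
top tray_scrap 0.93 [442.  298.6  77.1 141.8  75. ]
top tray_scrap 0.16 [538.3 149.8  31.9  43.6   1.7]
top tray_scrap 0.16 [ 439.2 -293.2   76.9  140.6   78.3]
side orange [ 0.4435 -0.1514] 287.0
side orange [ 0.4494 -0.0517] 256.0
side orange [0.5379 0.1514] 248.0
side green [ 0.5163 -0.1488] 386.5
side green [0.4477 0.0382] 311.5
side tray_buffer 0.75 [ 205.3 -302.9  190.6  108.7    3.7]
side tray_buffer 0.71 [ 437.6 -296.3   85.4  146.1   78.2]
side tray_buffer 0.55 [ 630.3 -280.8   63.8  106.8   65.3]
side tray_scrap 0.78 [441.9 297.6  90.8 145.   75.1]
```

{"api": "arm_command", "payload": {
  "plan": [
    [[0,-0.02,0.0307,0,0,0,0.06],[0.006,-0.02,0.0307,0,0,0,0.06],[0.006,-0.02,0.0307,0,0,0,0.06],[0.006,-0.02,0.0307,0,0,0,0.06],[0.006,-0.02,0.0307,0,0,0,0.06],[0.006,-0.02,0.0307,0,0,0,0.06],[0.006,-0.02,0.0307,0,0,0,0.06],[0.006,-0.02,0.0307,0,0,0,0.06],[0.006,-0.02,0.0307,0,0,0,0.06],[0.006,-0.02,0.0307,0,0,0,0.06],[0.006,-0.02,0.0307,0,0,0,0.06],[0.006,-0.02,0.0307,0,0,0,0.06],[0.006,-0.02,0.0307,0,0,0,0.06],[0.006,-0.02,0.0307,0,0,0,0.06],[0.006,-0.02,0.0307,0,0,0,0.06],[0,0,0,0,0,0,0.06]]
  ],
  "squeeze": 25
}}

```text
t: 2.23
tool_pos: [0.5567, 0.1445, 0.1463]
tool_rot: [0.257, 1.548, -0.242]
contact_force: [-0.8, 0.5, 0.6]
opening: 0.0599
```

```bash
cat >> h.py <<'E'
def go(x,y,z):
    o=ctrl.get_obs(); Q=R.from_rotvec(o['tool_rot']).as_matrix()
    return np.round(Q.T@(np.array([x,y,z])-o['tool_pos'])*1000,1)
E
python3 - <<'E'
from h import *
o=ctrl.get_obs();print(o['t'],o['tool_pos'],R.from_rotvec(o['tool_rot']).as_matrix().round(3).tolist(),o['opening'])
im,M=snap('wrist','w1.png')
for r in mark_of('wrist','flawed'): print(r['conf'],w(M,r['at']),proj('wrist',M,w(M,r['at'])))
print(proj('wrist',M,[[.54,.159,0],[.54,.159,.03]]))
hsv=cv2.cvtColor(im,cv2.COLOR_RGB2HSV); m=cv2.inRange(hsv,(6,150,120),(17,255,255))
c=max(cv2.findContours(m,0,1)[0],key=cv2.contourArea);print(cv2.contourArea(c),cv2.boundingRect(c))
E
```

```text
2.2333 [0.55667506 0.14454663 0.14634667] [[0.009, 0.313, 0.95], [0.008, 0.95, -0.313], [-1.0, 0.01, 0.006]] 0.0598615616047748
0.58 [0.53835173 0.15508847 0.00083086] [[326.65648202 193.00622044]]
[[331.68225188 193.23360846]
 [332.92172389 199.79483626]]
1727.0 (291, 175, 59, 45)
```

View pics/w1.png

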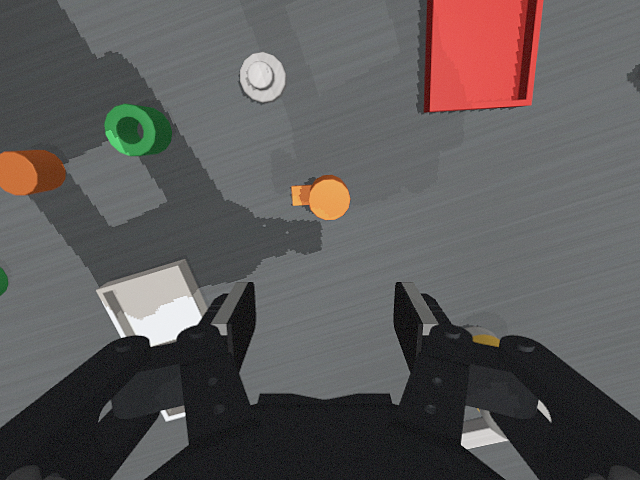

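```bash
cat >> h.py <<'E'
def fix(yaw):  # rotvec (deg, tool) that brings tool straight down, y axis at yaw (deg) in world
    Q=R.from_rotvec(ctrl.get_obs()['tool_rot']); c,s=np.cos(np.radians(yaw)),np.sin(np.radians(yaw))
    D=np.array([[0,c,s],[0,s,-c],[-1,0,0]]); return (Q.inv()*R.from_matrix(D)).as_rotvec(degrees=True).round(2)
E
python3 - <<'E'
from h import *
M=T('wrist'); p=onplane('wrist',M,[[329,198]],.03)[0]; f=onplane('wrist',M,[[293,196]],.003)[0]; print(p,f,np.linalg.norm((f-p)[:2]))
print('go',go(p[0],p[1],.06),'fix',fix(71.3))
E
```

```text
[0.53560369 0.16039023 0.03      ] [0.52940446 0.13161043 0.003     ] 0.029439892000426363
go [ 87.    4.7 -22.2] fix [ 0.6   0.25 -0.7 ]
```

{"api": "arm_command", "payload": {
  "plan": [
    [[0.02,0.002,-0.01,0.6,0.25,-0.7,0.06],[0.03,0.0025,-0.011,0,0,0,0.06],[0.03,0,0,0,0,0,0.06],[0,0,0,0,0,0,0.06]]
  ]
}}

```text
t: 2.67
tool_pos: [0.5369, 0.1636, 0.0695]
tool_rot: [0.257, 1.548, -0.251]
contact_force: [-0.9, 0.3, -0.7]
opening: 0.06
```

```bash
python3 - <<'E'
from h import *
o=ctrl.get_obs();print(o['t'],o['tool_pos'],'go',go(.5365,.160,.011),'fix',fix(71.3))
E
```

```text
2.6667 [0.53688227 0.16364069 0.06945466] go [58.4 -3.9  0.4] fix [ 0.13  0.38 -0.3 ]
```

{"api": "arm_command", "payload": {
  "plan": [
    [[0.02,-0.003,0.0005,0.1,0.4,-0.3,0.06],[0.02,-0.001,0,0,0,0,0.06],[0.018,0,0,0,0,0,0.06],[0,0,0,0,0,0,0.06],[0,0,0,0,0,0,0.06]]
  ]
}}

```text
t: 3.08
tool_pos: [0.5364, 0.1662, 0.0164]
tool_rot: [0.251, 1.553, -0.246]
contact_force: [0.5, 0.2, 0.1]
opening: 0.06
```

```bash
python3 - <<'E'
from h import *
o=ctrl.get_obs();print(o['t'],o['tool_pos'],o['contact_force'],'go',go(.5365,.160,.011),'fix',fix(71.3))
snap('wrist','w2.png')
E
```

```text
3.0833 [0.5363913  0.16618695 0.01643214] [0.52914169 0.19833285 0.05762507] go [ 5.4 -5.9  2. ] fix [ 0.53  0.19 -0.2 ]
```

View pics/w2.png

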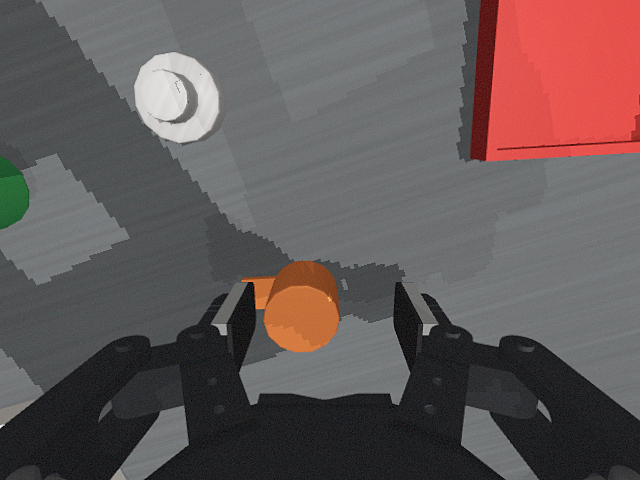

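{"api": "arm_command", "payload": {
  "plan": [
    [[0.004,-0.005,0.001,0.5,0.2,-0.2,0.06],[0,0,0,0,0,0,0.06],[0,0,0,0,0,0,0.06]]
  ]
}}

```text
t: 3.38
tool_pos: [0.5384, 0.1621, 0.0173]
tool_rot: [0.257, 1.549, -0.253]
contact_force: [0.2, -0.4, 0.6]
opening: 0.0601
```

```bash
python3 - <<'E'
from h import *
o=ctrl.get_obs();print(o['t'],o['tool_pos'],o['contact_force'],'go',go(.5365,.160,.011),'fix',fix(71.3))
E
```

```text
3.3833 [0.53841289 0.16207188 0.01727064] [ 0.21212566 -0.42891591  0.55755342] go [ 6.3 -2.6 -1.2] fix [ 0.07  0.33 -0.18]
```

{"api": "arm_command", "payload": {
  "plan": [
    [[0.006,-0.002,-0.001,0,0.3,0,0.06],[0,0,0,0,0,0,0.06]]
  ]
}}

```text
t: 3.55
tool_pos: [0.5382, 0.1605, 0.0129]
tool_rot: [0.259, 1.552, -0.252]
contact_force: [0.1, -0.1, -0.5]
opening: 0.0599
```

```bash
python3 - <<'E'
from h import *
for i in range(4):
    o=ctrl.get_obs();print(o['t'],o['tool_pos'],o['dq'].round(3) if hasattr(o['dq'],'round') else o['dq'],'go',go(.5365,.160,.011)); get_image('wrist')
E
```

```text
3.55 [0.53823304 0.16046755 0.01293222] [ 0.004 -0.023 -0.023  0.004  0.004  0.005] go [ 1.9 -1.  -1.5]
3.6 [0.53892009 0.16067339 0.01362056] [ 0.    -0.    -0.009 -0.    -0.002  0.   ] go [ 2.6 -1.4 -2.1]
3.65 [0.53900032 0.1607418  0.01369648] [ 0.002  0.001 -0.    -0.001  0.001  0.002] go [ 2.7 -1.5 -2.1]
3.7 [0.53892917 0.16076824 0.01363954] [ 0.002  0.001  0.    -0.     0.001  0.001] go [ 2.6 -1.5 -2.1]
```

{"api": "arm_command", "payload": {
  "plan": [
    [[0.0035,-0.001,-0.002,0,0,0,0.06],[0,0,0,0,0,0,0.02],[0,0,0,0,0,0,0.02],[0,0,0,0,0,0,0.02],[0,0,0,0,0,0,0.02],[0,0,0,0,0,0,0.02],[0,0,0,0,0,0,0.02],[0,0,0,0,0,0,0.02]]
  ],
  "squeeze": 25
}}

```text
t: 4.42
tool_pos: [0.5364, 0.1605, 0.0097]
tool_rot: [0.258, 1.551, -0.251]
contact_force: [-0.2, -0.2, 0.4]
opening: 0.031
```

```bash
python3 - <<'E'
from h import *
o=ctrl.get_obs();print(o['t'],o['tool_pos'],o['contact_force'],o['opening'],'go',go(.442,.30,.08),fix(71.3))
E
```

```text
4.4167 [0.53643492 0.1604579  0.00970791] [-0.1652983  -0.16131837  0.35830903] 0.03096376967976466 go [ -70.3  102.4 -133.8] [ 0.08  0.25 -0.29]
```

{"api": "arm_command", "payload": {
  "plan": [
    [[-0.025,0,0,0,0.2,-0.2,0.02],[-0.035,0,0,0,0,0,0.02],[-0.01,0.021,-0.027,0,0,0,0.02],[0,0.021,-0.027,0,0,0,0.02],[0,0.021,-0.027,0,0,0,0.02],[0,0.018,-0.024,0,0,0,0.02],[0,0.01,-0.013,0,0,0,0.02],[0,0,0,0,0,0,0.02],[0,0,0,0,0,0,0.02]]
  ]
}}

```text
t: 5.17
tool_pos: [0.4505, 0.2888, 0.0833]
tool_rot: [0.261, 1.555, -0.255]
contact_force: [0.2, -0.3, -0.6]
opening: 0.031
```

```bash
python3 - <<'E'
from h import *
o=ctrl.get_obs();print(o['t'],o['tool_pos'],o['contact_force'],o['opening'],'go',go(.443,.303,.0142),fix(71.3))
snap('wrist','w3.png')
E
```

```text
5.1667 [0.45049163 0.28882457 0.0833442 ] [ 0.24203542 -0.32504253 -0.58564702] 0.03097625583615806 go [ 69.2  10.7 -11.6] [-0.16 -0.02 -0.21]
```

View pics/w3.png

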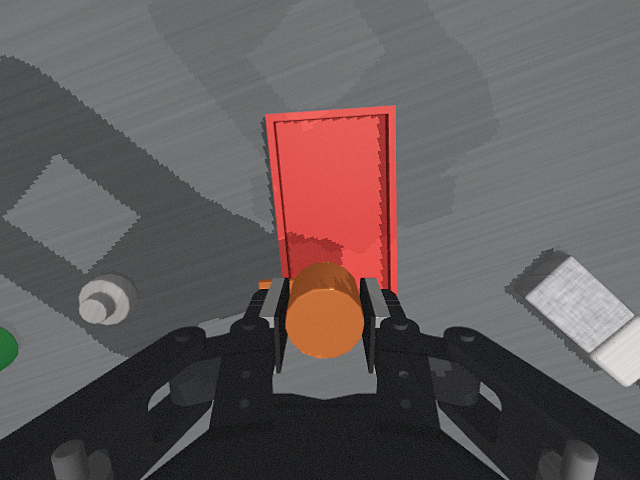

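{"api": "arm_command", "payload": {
  "plan": [
    [[0.005,0.01,-0.011,0,0,0,0.02],[0.025,0.001,-0.001,0,0,0,0.02],[0.02,0,0,0,0,0,0.02],[0,0,0,0,0,0,0.02],[0,0,0,0,0,0,0.02]]
  ]
}}

```text
t: 5.63
tool_pos: [0.4475, 0.3, 0.0333]
tool_rot: [0.267, 1.551, -0.26]
contact_force: [-0.4, 1.0, -0.1]
opening: 0.031
```

```bash
python3 - <<'E'
from h import *
get_image('wrist')
o=ctrl.get_obs();print(o['t'],o['tool_pos'],o['contact_force'],o['opening'],'go',go(.443,.303,.0142),fix(71.3))
E
```

```text
5.6833 [0.44727754 0.29977805 0.0331757 ] [-1.25544023 -0.17824761 -1.16081595] 0.030777688831892355 go [19.   1.5 -5.2] [-0.57  0.16 -0.27]
```

Good enough laterally. I'll lower it, release and retreat.

{"api": "arm_command", "payload": {
  "plan": [
    [[0.012,0.001,-0.003,-0.5,0.2,-0.2,0.02],[0.006,0,0,0,0,0,0.02],[0.002,0,0,0,0,0,0.02],[0,0,0,0,0,0,0.02]]
  ]
}}

```text
t: 6.02
tool_pos: [0.4476, 0.3015, 0.0145]
tool_rot: [0.261, 1.552, -0.255]
contact_force: [0.6, -0.1, -0.6]
opening: 0.0306
```

```bash
python3 - <<'E'
from h import *
get_image('wrist')
o=ctrl.get_obs();print(o['t'],o['tool_pos'],o['contact_force'],o['opening'],'go',go(.443,.303,.0142),fix(71.3))
E
```

```text
6.0667 [0.4477703  0.30162865 0.01476453] [ 0.52989956  0.56313934 -0.58282168] 0.031145466050065917 go [ 0.5 -0.2 -5. ] [-0.16  0.17 -0.25]
```

{"api": "arm_command", "payload": {
  "plan": [
    [[0.001,0,0,0,0,0,0.06],[0,0,0,0,0,0,0.06],[0,0,0,0,0,0,0.06],[0,0,0,0,0,0,0.06],[0,0,0,0,0,0,0.06],[-0.015,0,0,0,0,-0.2,0.06],[-0.035,0,0,0,0,0,0.06],[-0.035,0,0,0,0,0,0.06],[-0.005,-0.033,0.0115,0,0,0,0.06],[0,-0.033,0.0115,0,0,0,0.06],[0,-0.033,0.0115,0,0,0,0.06],[0,-0.033,0.0115,0,0,0,0.06],[0,-0.033,0.0115,0,0,0,0.06],[0,-0.033,0.0115,0,0,0,0.06],[0,-0.033,0.0115,0,0,0,0.06],[0,-0.033,0.0115,0,0,0,0.06],[0,-0.033,0.0115,0,0,0,0.06],[0,-0.03,0.0105,0,0,0,0.06],[0,0,0,0,0,0,0.06],[0,0,0,0,0,0,0.06]]
  ]
}}

```text
t: 7.73
tool_pos: [0.4544, -0.0582, 0.116]
tool_rot: [0.255, 1.535, -0.251]
contact_force: [0.9, 0.0, 0.6]
opening: 0.0601
```

```bash
python3 - <<'E'
from h import *
im,M=snap('wrist','w4.png')
o=ctrl.get_obs();print(o['t'],o['tool_pos'],o['opening'],'go',go(.4494,-.0525,.05),fix(71.3))
for k in ['buffer_a','bush_a']:
  for r in search_frame('wrist',k): print(k,r['conf'],w(M,r['at']))
im,M=snap('top')
for r in mark_of('top','flawed'): print(r['conf'],w(M,r['at']))
cv2.imwrite('pics/t4.png',np.hstack([cv2.resize(im[200:300,150:290,::-1],None,fx=4,fy=4)]))
E
```

```text
7.7833 [ 0.45453132 -0.05791507  0.11608385] 0.06012943658498113 go [66.   3.2 -7.9] [ 0.27  1.18 -0.3 ]
buffer_a 0.74 [ 0.45042415 -0.05707913  0.03094334]
buffer_a 0.57 [ 0.44719098 -0.14758684  0.03657013]
bush_a 0.79 [ 0.51759803 -0.12994573  0.03414144]
bush_a 0.77 [0.44549538 0.03929451 0.03076941]
bush_a 0.54 [ 0.44671258 -0.28878523  0.00757141]
0.67 [0.45282025 0.30557657 0.00578813]
```

View pics/t4.png

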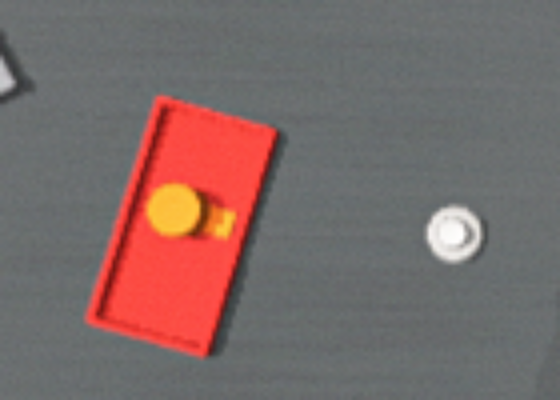

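View pics/w4.png

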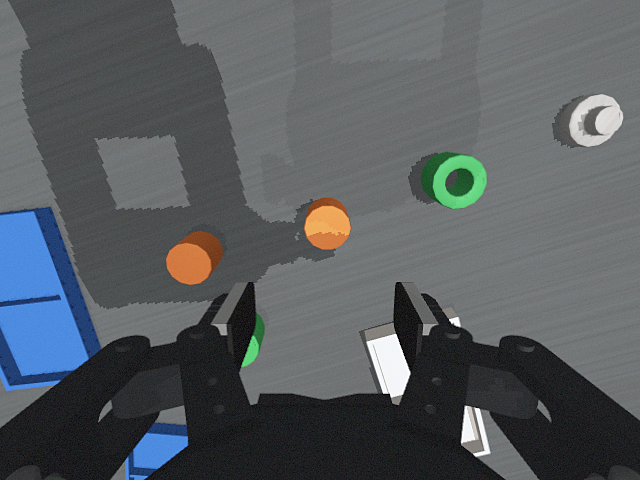

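The flawed buffer is upright in the red tray, at crop (175,210), with its flap lying inside. The next buffer shows at wrist pixel (328,224).

{"api": "arm_command", "payload": {
  "plan": [
    [[0.01,0.003,-0.008,0.3,1.2,-0.3,0.06],[0.03,0,0,0,0,0,0.06],[0.03,0,0,0,0,0,0.06],[0.02,0,0,0,0,0,0.06],[0,0,0,0,0,0,0.06],[0,0,0,0,0,0,0.06]]
  ]
}}

```text
t: 8.48
tool_pos: [0.4469, -0.0434, 0.0216]
tool_rot: [0.247, 1.561, -0.246]
contact_force: [0.5, 0.4, 1.2]
opening: 0.0599
```

```bash
python3 - <<'E'
from h import *
get_image('wrist')
o=ctrl.get_obs();print(o['t'],o['tool_pos'],o['opening'],'go',go(.4494,-.053,.010),fix(71.3))
E
```

```text
8.5333 [ 0.44652423 -0.0432765   0.02149426] 0.05979798799788043 go [11.5 -8.4  5.8] [ 0.71 -0.29 -0.02]
```

{"api": "arm_command", "payload": {
  "plan": [
    [[0,-0.008,0.006,0.7,-0.3,0,0.06],[0,0,0,0,0,0,0.06],[0.01,0,0,0,0,0,0.06],[0.002,0,0,0,0,0,0.06],[0,0,0,0,0,0,0.06]]
  ]
}}

```text
t: 8.95
tool_pos: [0.4542, -0.0543, 0.0137]
tool_rot: [0.255, 1.545, -0.257]
contact_force: [0.6, 0.2, 0.8]
opening: 0.0602
```

```bash
python3 - <<'E'
from h import *
get_image('wrist')
o=ctrl.get_obs();print(o['t'],o['tool_pos'],o['opening'],'go',go(.4494,-.053,.010),fix(71.3))
E
```

```text
9.0 [ 0.45403856 -0.05419543  0.01367721] 0.06022334328893274 go [ 3.6 -0.4 -4.8] [-0.    0.56 -0.03]
```

{"api": "arm_command", "payload": {
  "plan": [
    [[0.004,0,-0.005,0,0.5,0,0.06],[0,0,0,0,0,0,0.02],[0,0,0,0,0,0,0.02],[0,0,0,0,0,0,0.02],[0,0,0,0,0,0,0.02],[0,0,0,0,0,0,0.02],[0,0,0,0,0,0,0.02],[0,0,0,0,0,0,0.02]]
  ],
  "squeeze": 25
}}

```text
t: 9.67
tool_pos: [0.4491, -0.0525, 0.0098]
tool_rot: [0.257, 1.554, -0.256]
contact_force: [-0.5, -0.2, -0.1]
opening: 0.0313
```

```bash
python3 - <<'E'
from h import *
o=ctrl.get_obs();print(o['t'],o['tool_pos'],o['opening'],'go',go(.4732,-.3009,.09),fix(71.3))
E
```

```text
9.6667 [ 0.44911618 -0.05254074  0.0098093 ] 0.0312599311891068 go [ -80.2 -227.4  102.6] [-0.02  0.06 -0.04]
```

{"api": "arm_command", "payload": {
  "plan": [
    [[-0.025,0,0,0,0,0,0.02],[-0.035,0,0,0,0,0,0.02],[-0.02,-0.01,0.004,0,0,0,0.02],[0,-0.033,0.015,0,0,0,0.02],[0,-0.033,0.015,0,0,0,0.02],[0,-0.033,0.015,0,0,0,0.02],[0,-0.033,0.015,0,0,0,0.02],[0,-0.033,0.015,0,0,0,0.02],[0,-0.033,0.015,0,0,0,0.02],[0,-0.019,0.009,0,0,0,0.02],[0,0,0,0,0,0,0.02],[0,0,0,0,0,0,0.02]]
  ]
}}

```text
t: 10.67
tool_pos: [0.4741, -0.3122, 0.0927]
tool_rot: [0.252, 1.554, -0.254]
contact_force: [-0.4, 0.2, -0.6]
opening: 0.0306
```

```bash
python3 - <<'E'
from h import *
snap('wrist','w5.png')
o=ctrl.get_obs();print(o['t'],o['tool_pos'],o['opening'],'go',go(.4732,-.3009,.03),fix(71.3))
E
```

```text
10.7167 [ 0.47415211 -0.31186753  0.09274871] 0.030688359029927177 go [62.7 10.2 -4.5] [0.26 0.11 0.1 ]
```

View pics/w5.png

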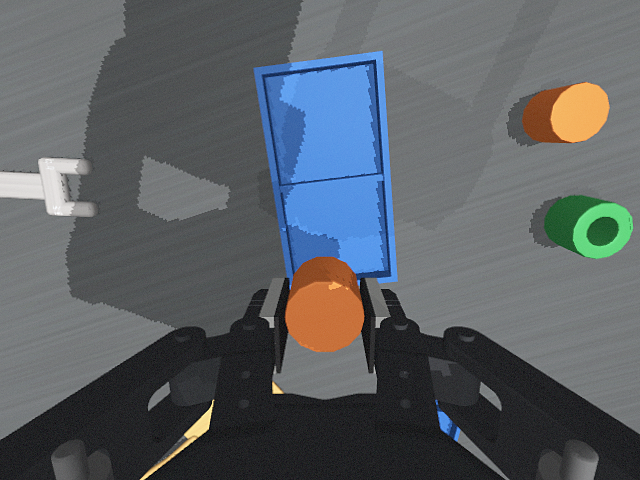

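The buffer is held straight. The tray's cross wall sits at about (331,181), so I'll check that against the computed tray centre.

```bash
python3 - <<'E'
from h import *
print(onplane('wrist',T('wrist'),[[331,180]],.016))
E
```

```text
[[ 0.43708432 -0.29438884  0.016     ]]
```

{"api": "arm_command", "payload": {
  "plan": [
    [[0.003,0.01,-0.0045,0.3,0.1,0.1,0.02],[0,0,0,0,0,0,0.02],[0.03,0,0,0,0,0,0.02],[0.025,0,0,0,0,0,0.02],[0,0,0,0,0,0,0.02],[0,0,0,0,0,0,0.02]]
  ]
}}

```text
t: 11.22
tool_pos: [0.4737, -0.2924, 0.0341]
tool_rot: [0.251, 1.555, -0.25]
contact_force: [0.2, -0.2, 0.1]
opening: 0.031
```

```bash
python3 - <<'E'
from h import *
get_image('wrist')
o=ctrl.get_obs();print(o['t'],o['tool_pos'],o['contact_force'],'go',go(.4732,-.3009,.014),fix(71.3))
E
```

```text
11.2667 [ 0.47342384 -0.29212593  0.03389911] [-0.63171368  0.82532557 -1.03730803] go [19.9 -8.4  2.5] [ 0.39  0.02 -0.09]
```

{"api": "arm_command", "payload": {
  "plan": [
    [[0,-0.009,0.0025,0.4,0,0,0.02],[0,0,0,0,0,0,0.02],[0.012,-0.001,0,0,0,0,0.02],[0.006,-0.001,0,0,0,0,0.02],[0,0,0,0,0,0,0.02],[0,0,0,0,0,0,0.02]]
  ]
}}

```text
t: 11.77
tool_pos: [0.4753, -0.3062, 0.0201]
tool_rot: [0.253, 1.547, -0.258]
contact_force: [-0.7, 0.6, -0.1]
opening: 0.0311
```

```bash
python3 - <<'E'
from h import *
get_image('wrist')
o=ctrl.get_obs();print(o['t'],o['tool_pos'],o['contact_force'],'go',go(.4732,-.3009,.014),fix(71.3))
E
```

```text
11.8167 [ 0.47528878 -0.30623238  0.02012498] [ 0.05006055  0.16501347 -1.3672576 ] go [ 6.1  4.4 -3.7] [0.01 0.51 0.11]
```

{"api": "arm_command", "payload": {
  "plan": [
    [[0.005,0.003,-0.003,0,0.4,0.1,0.02],[0,0,0,0,0,0,0.02],[0,0,0,0,0,0,0.02]]
  ]
}}

```text
t: 12.07
tool_pos: [0.4734, -0.3023, 0.0148]
tool_rot: [0.256, 1.554, -0.256]
contact_force: [0.3, 0.3, 0.2]
opening: 0.0308
```

```bash
python3 - <<'E'
from h import *
get_image('wrist')
o=ctrl.get_obs();print(o['t'],o['tool_pos'],o['contact_force'],'go',go(.4732,-.3009,.014),fix(71.3))
E
```

```text
12.1167 [ 0.47314456 -0.30203538  0.01458188] [ 0.17744778 -0.31907263 -0.94167055] go [ 0.6  1.1 -0.3] [-0.01  0.05 -0.01]
```

{"api": "arm_command", "payload": {
  "plan": [
    [[0.001,0,0,0,0,0,0.06],[0,0,0,0,0,0,0.06],[0,0,0,0,0,0,0.06],[0,0,0,0,0,0,0.06],[0,0,0,0,0,0,0.06],[-0.015,0,0,0,0,0,0.06],[-0.03,0,0,0,0,0,0.06],[-0.03,0,0,0,0,0,0.06],[0,0.03,-0.018,0,0,0,0.06],[0,0.03,-0.018,0,0,0,0.06],[0,0.03,-0.018,0,0,0,0.06],[0,0.028,-0.016,0,0,0,0.06],[0,0.01,-0.006,0,0,0,0.06],[0,0,0,0,0,0,0.06],[0,0,0,0,0,0,0.06]]
  ]
}}

```text
t: 13.37
tool_pos: [0.4428, -0.1536, 0.0949]
tool_rot: [0.256, 1.548, -0.26]
contact_force: [1.0, -0.4, -0.5]
opening: 0.0601
```

```bash
python3 - <<'E'
from h import *
im,M=snap('wrist')
o=ctrl.get_obs();print(o['t'],o['tool_pos'],o['opening'],'go',go(.4435,-.1515,.03),fix(71.3))
for r in search_frame('wrist','buffer_a'): print(r['conf'],w(M,r['at']))
E
```

```text
13.4167 [ 0.44295015 -0.15391818  0.09487183] 0.059822244652230676 go [64.9  2.5 -0.8] [-0.19  0.45  0.05]
0.73 [ 0.46269803 -0.29384234  0.01781762]
0.67 [ 0.44219069 -0.15415403  0.03689681]
```

{"api": "arm_command", "payload": {
  "plan": [
    [[0.01,0,0,-0.2,0.4,0,0.06],[0.03,0,0,0,0,0,0.06],[0.025,-0.003,0,0,0,0,0.06],[0.006,-0.003,0,0,0,0,0.06],[0,0,0,0,0,0,0.06],[0,0,0,0,0,0,0.06]]
  ]
}}

```text
t: 13.97
tool_pos: [0.4438, -0.1675, 0.0211]
tool_rot: [0.259, 1.553, -0.264]
contact_force: [-0.2, 0.3, -0.0]
opening: 0.0599
```

```bash
python3 - <<'E'
from h import *
get_image('wrist')
o=ctrl.get_obs();print(o['t'],o['tool_pos'],o['contact_force'],'go',go(.4435,-.1515,.010),fix(71.3))
E
```

```text
14.0167 [ 0.44401076 -0.1675968   0.02155176] [-0.26989553 -0.06850152  0.23032593] go [11.5 15.1 -5.8] [-0.41  0.19  0.16]
```

{"api": "arm_command", "payload": {
  "plan": [
    [[0,0.014,-0.005,-0.4,0.2,0.1,0.06],[0,0,0,0,0,0,0.06],[0,0,0,0,0,0,0.06]]
  ]
}}

```text
t: 14.27
tool_pos: [0.4462, -0.1546, 0.0247]
tool_rot: [0.255, 1.551, -0.259]
contact_force: [0.7, -0.0, 0.6]
opening: 0.0597
```

```bash
python3 - <<'E'
from h import *
im,M=snap('wrist','w6.png')
o=ctrl.get_obs();print(o['t'],o['tool_pos'],o['contact_force'],'go',go(.4435,-.1515,.010),fix(71.3))
E
```

```text
14.3167 [ 0.44628867 -0.15463627  0.02482602] [-0.22584326 -0.27880983 -0.29673326] go [14.8  2.1 -3.7] [-0.09  0.3   0.12]
```

View pics/w6.png

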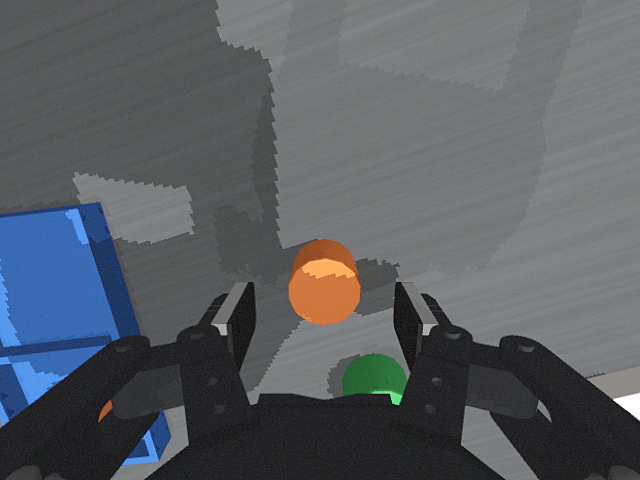

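```bash
python3 - <<'E'
from h import *
p=onplane('wrist',T('wrist'),[[324,289]],.03)[0]; print(p, go(p[0],p[1],.01))
E
```

```text
[ 0.44297821 -0.15291435  0.03      ] [14.8  0.6 -3.8]
```

{"api": "arm_command", "payload": {
  "plan": [
    [[0.008,0,-0.003,0,0.3,0,0.06],[0.006,0,0,0,0,0,0.06],[0,0,0,0,0,0,0.06],[0,0,0,0,0,0,0.06]]
  ]
}}

```text
t: 14.65
tool_pos: [0.4447, -0.1553, 0.0115]
tool_rot: [0.255, 1.552, -0.261]
contact_force: [0.5, 0.2, 0.0]
opening: 0.0599
```

```bash
python3 - <<'E'
from h import *
get_image('wrist')
o=ctrl.get_obs();print(o['t'],o['tool_pos'],o['contact_force'],'go',go(.4435,-.1535,.010),fix(71.3))
E
```

```text
14.7 [ 0.44451993 -0.15516405  0.01135658] [ 0.1187859  -0.14141631  0.52272139] go [ 1.3  1.3 -1.5] [-0.11  0.19  0.19]
```

{"api": "arm_command", "payload": {
  "plan": [
    [[0.001,0.001,-0.001,0,0,0,0.06],[0,0,0,0,0,0,0.02],[0,0,0,0,0,0,0.02],[0,0,0,0,0,0,0.02],[0,0,0,0,0,0,0.02],[0,0,0,0,0,0,0.02],[0,0,0,0,0,0,0.02],[0,0,0,0,0,0,0.02],[-0.02,0,0,0,0,0,0.02],[-0.035,0,0,0,0,0,0.02],[-0.02,-0.01,0,0,0,0,0.02],[0,-0.03,0.0015,0,0,0,0.02],[0,-0.03,0.0015,0,0,0,0.02],[0,-0.03,0.0015,0,0,0,0.02],[0,-0.02,0.0015,0,0,0,0.02],[0,-0.008,0,0,0,0,0.02],[0,0,0,0,0,0,0.02],[0,0,0,0,0,0,0.02]]
  ],
  "squeeze": 25
}}

```text
t: 16.2
tool_pos: [0.4063, -0.2807, 0.0892]
tool_rot: [0.252, 1.554, -0.259]
contact_force: [0.6, -0.6, -0.8]
opening: 0.0306
```

```bash
python3 - <<'E'
from h import *
get_image('wrist')
o=ctrl.get_obs();print(o['t'],o['tool_pos'],o['opening'],'go',go(.4052,-.2871,.03),fix(71.3))
E
```

```text
16.25 [ 0.40630398 -0.28034606  0.08908371] 0.030676565109733437 go [59.1 -6.5  1. ] [0.1  0.15 0.23]
```

{"api": "arm_command", "payload": {
  "plan": [
    [[0.01,-0.006,0.001,0,0,0.2,0.02],[0.03,0,0,0,0,0,0.02],[0.01,0,0,0,0,0,0.02],[0,0,0,0,0,0,0.02],[0,0,0,0,0,0,0.02]]
  ]
}}

```text
t: 16.67
tool_pos: [0.4067, -0.283, 0.0359]
tool_rot: [0.25, 1.554, -0.249]
contact_force: [0.2, 0.3, 0.3]
opening: 0.031
```

```bash
python3 - <<'E'
from h import *
get_image('wrist')
o=ctrl.get_obs();print(o['t'],o['tool_pos'],o['contact_force'],'go',go(.4052,-.2871,.0145),fix(71.3))
E
```

```text
16.7167 [ 0.40672053 -0.28310293  0.03609267] [-0.43827191  0.83161706 -0.50484474] go [21.6 -4.3 -0.2] [ 0.46  0.14 -0.06]
```

{"api": "arm_command", "payload": {
  "plan": [
    [[0.01,-0.003,0,0.4,0.1,0,0.02],[0.009,0,0,0,0,0,0.02],[0.002,0,0,0,0,0,0.02],[0,0,0,0,0,0,0.02],[0,0,0,0,0,0,0.02]]
  ]
}}

```text
t: 17.13
tool_pos: [0.4075, -0.2873, 0.0157]
tool_rot: [0.254, 1.551, -0.256]
contact_force: [0.5, 0.1, -0.7]
opening: 0.031
```

```bash
python3 - <<'E'
from h import *
get_image('wrist')
o=ctrl.get_obs();print(o['t'],o['tool_pos'],o['contact_force'],'go',go(.4052,-.2871,.0145),fix(71.3))
E
```

```text
17.1833 [ 0.40755486 -0.2872902   0.01576644] [-0.83484538 -0.03490589  0.56807303] go [ 1.3 -0.6 -2.3] [0.08 0.28 0.06]
```

{"api": "arm_command", "payload": {
  "plan": [
    [[0.001,0,-0.001,0,0,0,0.06],[0,0,0,0,0,0,0.06],[0,0,0,0,0,0,0.06],[0,0,0,0,0,0,0.06],[0,0,0,0,0,0,0.06],[-0.015,0,0,0,0,0,0.06],[-0.03,0,0,0,0,0,0.06],[-0.03,0,0,0,0,0,0.06],[0,0.03,0.0107,0,0,0,0.06],[0,0.033,0.012,0,0,0,0.06],[0,0.033,0.012,0,0,0,0.06],[0,0.033,0.012,0,0,0,0.06],[0,0.025,0.009,0,0,0,0.06],[0,0.01,0.004,0,0,0,0.06],[0,0,0,0,0,0,0.06],[0,0,0,0,0,0,0.06]]
  ]
}}

```text
t: 18.52
tool_pos: [0.5215, -0.1476, 0.0982]
tool_rot: [0.254, 1.542, -0.262]
contact_force: [-0.3, -0.0, 0.7]
opening: 0.0601
```

```bash
python3 - <<'E'
from h import *
im,M=snap('wrist','w7.png')
o=ctrl.get_obs();print(o['t'],o['tool_pos'],o['opening'],'go',go(.5164,-.149,.03),fix(71.3))
for r in search_frame('wrist','bush_a'): print(r['conf'],w(M,r['at']))
im,M=snap('top'); cv2.imwrite('pics/t7.png',cv2.resize(im[160:300,300:480,::-1],None,fx=4,fy=4))
E
```

```text
18.5667 [ 0.52131017 -0.14792218  0.09810918] 0.06017171823750878 go [68.1 -2.4 -5.2] [-0.24  0.77  0.16]
0.87 [ 0.51561077 -0.14784983  0.03598349]
0.73 [0.44962743 0.03059727 0.02587398]
```

View pics/t7.png

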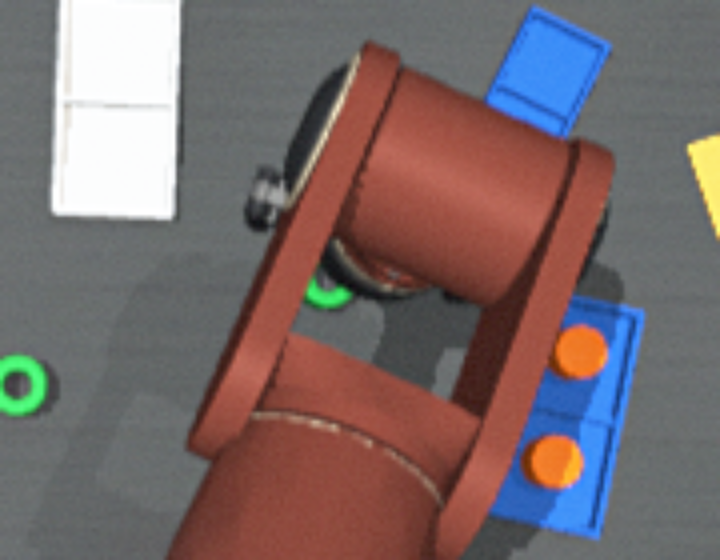

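Both buffers stand in the blue tray, at crop (580,352) and (553,462). Next is the first bush.

{"api": "arm_command", "payload": {
  "plan": [
    [[0.01,-0.0025,-0.005,-0.2,0.7,0.1,0.066],[0.03,0,0,0,0,0,0.066],[0.02,0,0,0,0,0,0.066],[0,0,0,0,0,0,0.066],[0,0,0,0,0,0,0.066]]
  ]
}}

```text
t: 19.08
tool_pos: [0.512, -0.1548, 0.0354]
tool_rot: [0.262, 1.555, -0.265]
contact_force: [0.1, -0.5, 0.6]
opening: 0.0659
```

```bash
python3 - <<'E'
from h import *
get_image('wrist')
o=ctrl.get_obs();print(o['t'],o['tool_pos'],o['contact_force'],'go',go(.5164,-.149,.010),fix(71.3))
E
```

```text
19.1333 [ 0.51166793 -0.15461237  0.03528858] [-1.20439463  0.42736826 -0.90767721] go [25.3  6.9  2.6] [-0.53 -0.04  0.13]
```

{"api": "arm_command", "payload": {
  "plan": [
    [[0,0.007,0.003,-0.5,0,0.1,0.066],[0,0,0,0,0,0,0.066],[0.014,0,0,0,0,0,0.066],[0.01,0,0,0,0,0,0.066],[0,0,0,0,0,0,0.066],[0,0,0,0,0,0,0.066]]
  ]
}}

```text
t: 19.63
tool_pos: [0.5213, -0.1507, 0.0166]
tool_rot: [0.254, 1.547, -0.258]
contact_force: [0.8, 0.1, 0.3]
opening: 0.0659
```

```bash
python3 - <<'E'
from h import *
get_image('wrist')
o=ctrl.get_obs();print(o['t'],o['tool_pos'],o['contact_force'],'go',go(.5164,-.149,.010),fix(71.3))
E
```

```text
19.6833 [ 0.52131328 -0.15069048  0.01666135] [ 0.00625576 -0.14810867  0.12056402] go [ 6.6  0.  -5.3] [0.   0.54 0.07]
```

{"api": "arm_command", "payload": {
  "plan": [
    [[0.006,0,-0.005,0,0.5,0,0.066],[0,0,0,0,0,0,0.066],[0,0,0,0,0,0,0.02],[0,0,0,0,0,0,0.02],[0,0,0,0,0,0,0.02],[0,0,0,0,0,0,0.02],[0,0,0,0,0,0,0.02],[0,0,0,0,0,0,0.02],[0,0,0,0,0,0,0.02]]
  ],
  "squeeze": 22
}}

```text
t: 20.43
tool_pos: [0.5176, -0.1495, 0.0125]
tool_rot: [0.254, 1.553, -0.257]
contact_force: [-1.1, 0.3, -0.2]
opening: 0.0355
```

```bash
python3 - <<'E'
from h import *
o=ctrl.get_obs();print(o['t'],o['tool_pos'],o['opening'],'go',go(.658,-.0195,.09),fix(71.3))
E
```

```text
20.4333 [ 0.51756027 -0.14948745  0.01246582] 0.03550587038233625 go [-77.5 168.   91.7] [0.02 0.18 0.09]
```

{"api": "arm_command", "payload": {
  "plan": [
    [[-0.025,0,0,0,0,0,0.02],[-0.035,0,0,0,0,0,0.02],[-0.018,0.015,0.008,0,0.2,0.1,0.02],[0,0.03,0.0165,0,0,0,0.02],[0,0.03,0.0165,0,0,0,0.02],[0,0.03,0.0165,0,0,0,0.02],[0,0.03,0.0165,0,0,0,0.02],[0,0.02,0.011,0,0,0,0.02],[0,0.008,0.004,0,0,0,0.02],[0,0,0,0,0,0,0.02],[0,0,0,0,0,0,0.02]]
  ]
}}

```text
t: 21.35
tool_pos: [0.6584, -0.0182, 0.0926]
tool_rot: [0.259, 1.558, -0.258]
contact_force: [-0.1, -0.5, -0.6]
opening: 0.0357
```

```bash
python3 - <<'E'
from h import *
snap('wrist','w8.png')
o=ctrl.get_obs();print(o['t'],o['tool_pos'],o['opening'],'go',go(.658,-.0195,.035),fix(71.3))
print(proj('wrist',T('wrist'),[[.6233,-.0186,.016],[.5525,-.0168,.016]]))
E
```

```text
21.4 [ 0.65807402 -0.01846279  0.09244898] 0.0356151261434627 go [57.4 -1.1  0.4] [-0.21 -0.16 -0.05]
[[305.10593082 193.01195022]
 [266.78475763  77.6082768 ]]
```

View pics/w8.png

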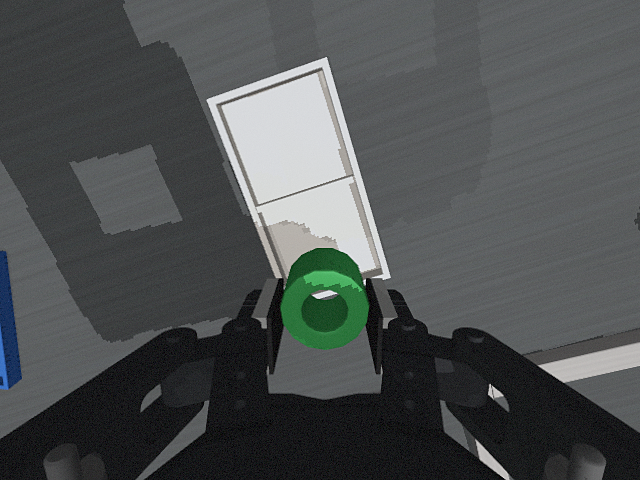

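The bush is held straight, and the white tray's cross wall at (304,191) matches the predicted (305,193). I'll lower it.

{"api": "arm_command", "payload": {
  "plan": [
    [[0.01,-0.001,0,0,0,0,0.02],[0.03,0,0,0,0,0,0.02],[0.01,0,0,0,0,0,0.02],[0,0,0,0,0,0,0.02],[0,0,0,0,0,0,0.02]]
  ]
}}

```text
t: 21.82
tool_pos: [0.6538, -0.0243, 0.0398]
tool_rot: [0.264, 1.559, -0.264]
contact_force: [0.3, 0.2, -0.8]
opening: 0.0357
```

```bash
python3 - <<'E'
from h import *
get_image('wrist')
o=ctrl.get_obs();print(o['t'],o['tool_pos'],o['contact_force'],'go',go(.658,-.0195,.0165),fix(71.3))
E
```

```text
21.8667 [ 0.65393045 -0.0243479   0.03999768] [ 0.51824578 -0.40577234 -0.13981679] go [23.5  5.9  2.3] [-0.53 -0.24  0.05]
```

{"api": "arm_command", "payload": {
  "plan": [
    [[0,0.006,0.003,-0.5,-0.2,0,0.02],[0.01,0,0,0,0,0,0.02],[0.01,0,0,0,0,0,0.02],[0.002,0,0,0,0,0,0.02],[0,0,0,0,0,0,0.02],[0,0,0,0,0,0,0.02]]
  ]
}}

```text
t: 22.37
tool_pos: [0.6616, -0.0199, 0.0197]
tool_rot: [0.255, 1.55, -0.256]
contact_force: [-0.1, 1.3, 0.5]
opening: 0.0357
```

```bash
python3 - <<'E'
from h import *
get_image('wrist')
o=ctrl.get_obs();print(o['t'],o['tool_pos'],o['contact_force'],'go',go(.658,-.0195,.0165),fix(71.3))
E
```

```text
22.4167 [ 0.66162592 -0.01987339  0.01982317] [-0.23219627  0.08313401  0.25921804] go [ 3.3 -0.8 -3.6] [ 0.    0.32 -0.02]
```

{"api": "arm_command", "payload": {
  "plan": [
    [[0.003,-0.001,-0.003,0,0.3,0,0.02],[0,0,0,0,0,0,0.02],[0,0,0,0,0,0,0.02]]
  ]
}}

```text
t: 22.67
tool_pos: [0.6587, -0.0199, 0.0172]
tool_rot: [0.256, 1.555, -0.256]
contact_force: [-0.5, 0.7, 0.1]
opening: 0.0356
```

```bash
python3 - <<'E'
from h import *
get_image('wrist')
o=ctrl.get_obs();print(o['t'],o['tool_pos'],o['contact_force'],'go',go(.658,-.0195,.0165),fix(71.3))
E
```

```text
22.7167 [ 0.65848657 -0.01985897  0.01703924] [-0.45273676  0.71575436 -0.04139689] go [ 0.5  0.2 -0.6] [ 0.01  0.03 -0.03]
```

{"api": "arm_command", "payload": {
  "plan": [
    [[0.001,0,0,0,0,0,0.062],[0,0,0,0,0,0,0.062],[0,0,0,0,0,0,0.062],[0,0,0,0,0,0,0.062],[0,0,0,0,0,0,0.062],[-0.015,0,0,0,0,0,0.062],[-0.03,0,0,0,0,0,0.062],[-0.03,0,0,0,0,0,0.066],[0,-0.002,-0.033,0,0,0,0.066],[0,-0.002,-0.033,0,0,0,0.066],[0,-0.002,-0.033,0,0,0,0.066],[0,-0.002,-0.033,0,0,0,0.066],[0,-0.002,-0.033,0,0,0,0.066],[0,-0.002,-0.03,0,0,0,0.066],[0,-0.001,-0.016,0,0,0,0.066],[0,0,-0.007,0,0,0,0.066],[0,0,0,0,0,0,0.066],[0,0,0,0,0,0,0.066]]
  ]
}}

```text
t: 24.22
tool_pos: [0.4448, 0.0391, 0.1086]
tool_rot: [0.257, 1.534, -0.254]
contact_force: [0.2, 0.3, -0.3]
opening: 0.0663
```

```bash
python3 - <<'E'
from h import *
im,M=snap('wrist')
o=ctrl.get_obs();print(o['t'],o['tool_pos'],o['opening'],'go',go(.4473,.0382,.035),fix(71.3))
for r in search_frame('wrist','bush_a'): print(r['conf'],w(M,r['at']))
E
```

```text
24.2667 [0.44510892 0.03897903 0.10874524] 0.06602293881297652 go [73.8 -0.4  0.8] [-0.03  1.2  -0.3 ]
0.61 [0.44520142 0.0403014  0.03121066]
```

{"api": "arm_command", "payload": {
  "plan": [
    [[0.01,0,0,0,1.2,-0.3,0.066],[0.03,0,0,0,0,0,0.066],[0.026,0,0,0,0,0,0.066],[0,0,0,0,0,0,0.066],[0,0,0,0,0,0,0.066]]
  ]
}}

```text
t: 24.73
tool_pos: [0.4528, 0.0373, 0.0453]
tool_rot: [0.258, 1.548, -0.258]
contact_force: [0.2, -0.2, 0.8]
opening: 0.0658
```

```bash
python3 - <<'E'
from h import *
get_image('wrist')
o=ctrl.get_obs();print(o['t'],o['tool_pos'],o['contact_force'],'go',go(.4473,.0382,.011),fix(71.3))
E
```

```text
24.7833 [0.4524286  0.03725823 0.04519707] [-0.45954458 -0.37913736 -0.24133255] go [34.2 -0.8 -5.4] [-0.14  0.38 -0.08]
```

{"api": "arm_command", "payload": {
  "plan": [
    [[0.01,0,-0.005,0,0.4,0,0.066],[0.018,0,-0.001,0,0,0,0.066],[0.004,0,0,0,0,0,0.066],[0,0,0,0,0,0,0.066],[0,0,0,0,0,0,0.066]]
  ]
}}

```text
t: 25.2
tool_pos: [0.4511, 0.039, 0.0172]
tool_rot: [0.26, 1.548, -0.256]
contact_force: [0.1, 0.6, -0.4]
opening: 0.0658
```

```bash
python3 - <<'E'
from h import *
get_image('wrist')
o=ctrl.get_obs();print(o['t'],o['tool_pos'],o['contact_force'],'go',go(.4473,.0382,.011),fix(71.3))
E
```

```text
25.25 [0.45137803 0.03892051 0.01752936] [-0.5328657   0.77831106  0.08587808] go [ 6.5 -2.  -3.7] [-0.16  0.45 -0.22]
```

{"api": "arm_command", "payload": {
  "plan": [
    [[0.006,-0.001,-0.004,0,0.4,0,0.066],[0,0,0,0,0,0,0.066],[0,0,0,0,0,0,0.02],[0,0,0,0,0,0,0.02],[0,0,0,0,0,0,0.02],[0,0,0,0,0,0,0.02],[0,0,0,0,0,0,0.02],[0,0,0,0,0,0,0.02],[0,0,0,0,0,0,0.02]]
  ],
  "squeeze": 22
}}

```text
t: 26.0
tool_pos: [0.4493, 0.0392, 0.0142]
tool_rot: [0.261, 1.549, -0.255]
contact_force: [-0.7, -0.1, -0.5]
opening: 0.0358
```

```bash
python3 - <<'E'
from h import *
o=ctrl.get_obs();print(o['t'],o['tool_pos'],o['opening'],'go',go(.589,-.0177,.09),fix(71.3))
E
```

```text
26.0 [0.44927833 0.03917266 0.01424057] 0.03575589306530546 go [-75.   -8.3 151. ] [-0.16  0.32 -0.3 ]
```

{"api": "arm_command", "payload": {
  "plan": [
    [[-0.025,0,0,0,0,0,0.02],[-0.035,0,0,0,0,0,0.02],[-0.015,0,0.01,-0.1,0.3,-0.3,0.02],[0,-0.002,0.032,0,0,0,0.02],[0,-0.002,0.032,0,0,0,0.02],[0,-0.002,0.032,0,0,0,0.02],[0,-0.002,0.026,0,0,0,0.02],[0,0,0.014,0,0,0,0.02],[0,0,0.005,0,0,0,0.02],[0,0,0,0,0,0,0.02],[0,0,0,0,0,0,0.02]]
  ]
}}

```text
t: 26.92
tool_pos: [0.5927, -0.0192, 0.0891]
tool_rot: [0.256, 1.56, -0.256]
contact_force: [0.2, 0.1, -0.4]
opening: 0.0358
```

```bash
python3 - <<'E'
from h import *
get_image('wrist')
o=ctrl.get_obs();print(o['t'],o['tool_pos'],o['opening'],'go',go(.589,-.0177,.035),fix(71.3))
E
```

```text
26.9667 [ 0.59239121 -0.01899721  0.08905272] 0.03597742249462981 go [54.1  0.2 -3.4] [ 0.03 -0.24  0.07]
```

{"api": "arm_command", "payload": {
  "plan": [
    [[0.01,0,-0.003,0,-0.2,0,0.02],[0.03,0,0,0,0,0,0.02],[0.008,0,0,0,0,0,0.02],[0,0,0,0,0,0,0.02],[0,0,0,0,0,0,0.02]]
  ]
}}

```text
t: 27.38
tool_pos: [0.5848, -0.0156, 0.0385]
tool_rot: [0.253, 1.558, -0.255]
contact_force: [0.1, 0.1, -0.1]
opening: 0.0356
```

```bash
python3 - <<'E'
from h import *
get_image('wrist')
o=ctrl.get_obs();print(o['t'],o['tool_pos'],o['contact_force'],o['opening'],'go',go(.589,-.0177,.0185),fix(71.3))
E
```

```text
27.4333 [ 0.58498546 -0.01567866  0.03883454] [-0.46243476  1.2349872   0.27654662] 0.03565027890714634 go [20.3 -0.6  4.5] [ 0.16 -0.11  0.07]
```

{"api": "arm_command", "payload": {
  "plan": [
    [[0.009,0,0.004,0.1,-0.1,0,0.02],[0.009,0,0,0,0,0,0.02],[0.002,0,0,0,0,0,0.02],[0,0,0,0,0,0,0.02],[0,0,0,0,0,0,0.02]]
  ]
}}

```text
t: 27.85
tool_pos: [0.5913, -0.0172, 0.0202]
tool_rot: [0.254, 1.55, -0.256]
contact_force: [-0.4, 0.2, -0.7]
opening: 0.0359
```

```bash
python3 - <<'E'
from h import *
get_image('wrist')
o=ctrl.get_obs();print(o['t'],o['tool_pos'],o['contact_force'],o['opening'],'go',go(.589,-.0177,.0185),fix(71.3))
E
```

```text
27.9 [ 0.59126624 -0.01724354  0.0202545 ] [ 0.05783419 -0.10932788 -0.25269232] 0.035883916624515726 go [ 1.7 -1.2 -2. ] [0.06 0.31 0.02]
```

{"api": "arm_command", "payload": {
  "plan": [
    [[0.002,-0.001,-0.002,0,0.3,0,0.02],[0,0,0,0,0,0,0.02],[0,0,0,0,0,0,0.062],[0,0,0,0,0,0,0.062],[0,0,0,0,0,0,0.062],[0,0,0,0,0,0,0.062],[0,0,0,0,0,0,0.062],[-0.015,0,0,0,0,0,0.062],[-0.035,0,0,0,0,0,0.062],[-0.035,0,0,0,0,0,0.062],[-0.035,0,0,0,0,0,0.062],[-0.02,0.02,-0.03,0,0,0,0.062],[0,0.02,-0.03,0,0,0,0.062],[0,0.02,-0.03,0,0,0,0.062],[0,0.02,-0.03,0,0,0,0.062],[0,0.02,-0.03,0,0,0,0.062],[0,0,0,0,0,0,0.062],[0,0,0,0,0,0,0.062]]
  ]
}}

```text
t: 29.4
tool_pos: [0.4769, 0.1298, 0.1692]
tool_rot: [0.261, 1.548, -0.255]
contact_force: [0.0, -0.4, -0.1]
opening: 0.0621
```

```bash
python3 - <<'E'
from h import *
o=ctrl.get_obs();print(o['t'],o['tool_pos'],o['contact_force'],o['opening'])
a,M=snap('top'); b,_=snap('side')
A=cv2.resize(a[110:310,170:490],(800,500)); cv2.imwrite('pics/f1.png',A[:,:,::-1])
B=b[110:420,240:480]; cv2.imwrite('pics/f2.png',cv2.resize(B,None,fx=1.9,fy=1.9)[:,:,::-1])
for k in ['plug','spray']:
  for r in mark_of('top',k): get_image; print(k,round(r['conf'],2),w(M,r['at']).round(3))
E
```

```text
29.4 [0.47686932 0.12977533 0.16916232] [ 0.03684373 -0.36961374 -0.06979999] 0.06207329321855791
plug 0.7 [ 0.437  0.135 -0.002]
spray 0.61 [ 0.721  0.237 -0.   ]
```

View pics/f1.png

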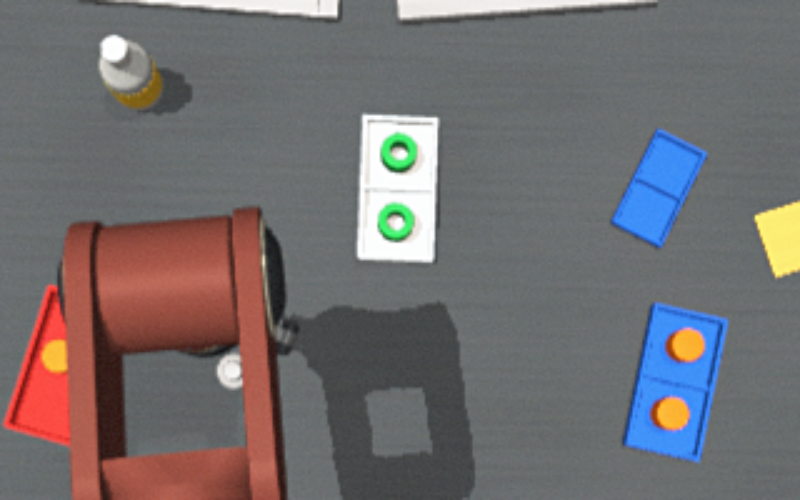

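View pics/f2.png

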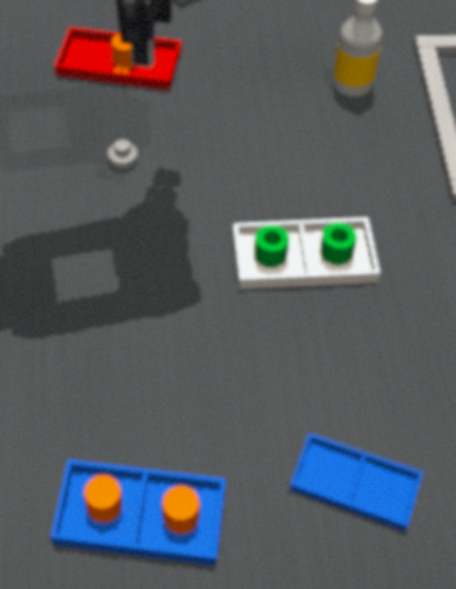

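Both final views show every piece upright in its place: the bushes in the white bays, the buffers in the middle blue tray and the flawed one in red. The plug and bottle haven't moved, so I'm handing in.

```bash
python3 -c "from station import finish_job; print(finish_job())"
```

```text
the job is handed in; nothing more can be done
None
```

I handed the job in at about 29.5 s of robot time, with all five pieces sorted. The flawed buffer went first into the red scrap tray. The two sound buffers then went into the middle-sized blue tray, and the two bushes into the white tray.

- **Final pictures:** The last top and side views show one upright piece in each bay, clear of the walls. The arm partly hid the scrap tray in those views, but an earlier top view showed the flawed buffer standing inside with its flap in the tray.
- **Bystanders:** The plug and bottle were found within about 2 mm of where they started, which is within the measuring error.
- **Contact:** The gripper was clear of everything at hand-in, and the contact forces I read stayed around 2 N or less.
- **Off-plan:** On the way down to the second sound buffer the tool drifted about 15 mm sideways, and a finger may have nudged the buffer a millimetre or two. I re-centred before gripping it.

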